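# Torque the gland plug of an extraction vessel

### The job

Tighten the square-headed gland plug on top of the steel extraction vessel: take the break-over torque wrench from the tool mat, drop its ring fully over the plug and turn clockwise until the handle clearly breaks over at its joint, then stop at once, well before the handle reaches the end of its break-over travel. Lift the wrench off and lay it back flat on the mat, plug left tight, and leave the loose things around it where they are.

Things in the scene. Friction and masses are not known exactly. Their poses are not given: they have to be found in the camera images.
- vessel: Steel extraction vessel fixed to the bench: cylinder 76 mm across, foot plate 150 x 130 mm, head flange 96 mm across (top 117 mm up, cap screws 6 mm higher), then a round shoulder 62 mm across, top 135 mm up, under the gland plug. Valve to 98 mm out along +x, gauge to 103 mm out along +y, both under 114 mm high. Origin on the bench on the axis, z up. Either side of the bench.
- plug_seat (a point): Foot of the gland plug's square head, on the vessel's axis, level with the shoulder (135 mm above the bench); turns with the plug, x square to one of the head's four sides. Plain greased steel square head 30 x 30 mm, 12 mm high, then a 4 mm round cone narrowing from 30 to 23 mm across (top 16 mm above this point).
- plug_mark (a point): Point 15 mm from the plug's axis, in the middle of one top edge of its square head (12 mm above plug_seat, along its x); turns with the plug. The plug is finger-tight and tightens clockwise from above. It needs about 0.1 to 0.7 N m to start, stiffer as the gasket is squeezed; how far it turns before the wrench gives differs each time, about 0.25 to 0.9 rad. It stays where it is left.
- wrench: Break-over torque wrench, loose, 0.38 kg, 243 mm long, flat on the mat. Origin at the centre of its ring's underside, z up, handle along -x. Ring 57 mm across, 20 mm high, through-bore a 32 mm square, sides along x and y: fits the plug's head at every quarter turn, with 4 degrees of play. Handle underside flush with the ring's. Centre of mass about 70 mm, joint pin 41 mm from the ring's centre.
- socket (a point): Centre of the underside of the wrench's ring (same place and axes as the wrench's origin). Fully down on the plug it comes level with plug_seat.
- breakaway (a joint): Break-over angle of handle against ring head, rad: 0 straight, held by a preloaded spring; grows when the handle is pulled clockwise (from above) harder than 0.8 N m about the pin, 9 to 13 N across the hold mark. Gives softly (up to 1 N m) to a stop at 0.42; springs back when let go. Over 0.10 is a proper break-over; beyond 0.32 it is being forced to its stop and the plug over-tightened.
- hold (a point): Hold mark on the handle between two thin bright bands, on its centre line 126 mm from the ring's centre, 12 mm above the underside; moves with the handle, axes as the wrench's when straight. The black grip is square, 24 x 24 mm, from 88 to 208 mm from the ring's centre.
- tail (a point): Tail end of the wrench's handle, 214 mm from the ring's centre, 12 mm above the underside.
- mat: Flat grey tool mat, fixed, 320 x 150 x 4 mm, long side along its x; origin at the centre of its underside. The wrench lies on it lengthwise, ring towards +x.
- spanner: Loose bystander: plain open-ended spanner, 190 mm, no joint; leave alone.
- spare_nut: Loose bystander: small hex nut, 24 mm across flats, 13 mm high, lying on the bench between mat and vessel; leave alone.
- seal_ring: Loose bystander: copper seal ring 38 mm across, 5 mm high, between mat and vessel; leave alone.
- dish: Loose bystander: rectangular glass dish 210 x 140 x 45 mm; leave alone.

How it is judged:
By the outcome, as a careful person would: the job done as asked, in the order asked, and still so for the second after the job is handed in, with the robot touching nothing.
It also fails if it takes over 72 s, if anything falls off the work surface, if the arm or the gripper's body presses on something with over 40 N, if the wrist force passes 120 N, or if a joint passes its speed limit or range.

### The arm

A 7-joint arm with a two-finger parallel gripper is mounted at the origin on the work surface. World frame = base frame: x ahead of the robot, y to its left, z up, the work surface at z = 0. Lengths are in m, angles in rad, forces in N, time in s.
With the tool pointing down it reaches from about 0.425 to 0.875 m from the base axis. Payload 4.7 kg.
Tool frame: the origin (TCP) lies at the very end of the fingers, on their centre line; the grasp point (between the pads) lies 19 mm behind it (ctrl.grasp_offset is the distance from the TCP to the grasp point, in m); z points along the fingers, y is the direction in which the jaws open and shut (so a half turn about z gives the same grasp; the last joint's range is limited). The gripper opens to 87 mm and grips with 3 to 60 N. Pads are 19 mm wide; open, the fingers measure 117 mm over their backs; the gripper's body (75 mm by 190 mm) begins 51 mm behind the grasp point.
Start: joints at [1.189, 0.321, -0.07, 1.45, 0.023, 1.371, -0.057], TCP at [0.251, -0.6, 0.223] pointing down, gripper open.
Joint ranges: [-2.86, 2.86], [-0.3, 2.09], [-1.38, 1.24], [0.06, 2.45], [-1.56, 4.7], [0.09, 2.05], [-2.69, 2.69]. Speed limits (rad/s): [2.57, 2.57, 3.14, 3.14, 3.14, 3.14, 3.14].

### API

Orientations are given as a rotation vector (axis times angle).
In Python, from bench import ctrl gives the robot as it stands.
- The arm moves only by the shell command python3 -m creep 'ROWS' [FORCE]. ROWS is JSON, a list that holds one entry, the list of rows, each a list of 7 numbers: the opening, from 0 (shut) to 1 (fully open), then the shift along the tool's x, y, z in mm, then the turn, a rotation vector about the tool's x, y, z in rad. In form: [[[grip, dx, dy, dz, rx, ry, rz], ...]]. A call has 1 to 5 rows; each row is the pose to reach, as a shift and turn from the pose commanded when the call began, along the tool's axes at that moment; what a row does not reach only later rows make up. A row lasts 1/10 s, in which the tool goes at most 50 mm and 8.59 degrees, less where a joint would pass 70% of its speed; a pose out of reach is approached as far as the arm can. A call with a gripper value outside its range is refused whole. The fingers move at their own pace and stop on an object; FORCE is the grip in N (left out, the last holds). Time passes only in rows, so rows that repeat a pose let the fingers close. It gives the time, the measured TCP pose, the force and the opening at its end, in the units of the state.
- ctrl.get_state(): the state, without advancing time (a new reading comes with each control period).
- ctrl.get_image(name): name is "scene" or "top"; returns the picture (400x640x3 uint8, red, green, blue); there is no depth.
- ctrl.camera_params(name): a dict with "K" (3x3 intrinsics, pixels), "k1" (the pictures are not rectified: a ray, as slopes to the right and down, at radius r is drawn at 1 + k1 r^2 times it, then the intrinsics apply), "pose" (4x4, takes a point from camera to world coordinates). Camera axes: x right, y down, z forward; pixel columns grow to the right and rows downward; lengths in m; the calibration is good to about 2 mm. A picture is of the moment at which its call begins. camera_params takes no time and is no camera call.
- ctrl.close_job(): hands the job in, once; it reports no verdict.
The state is a dict: "time": time; "joint_positions": joint angles; "qd": joint speeds; "joint_torque": joint torques, N m; "position": TCP position; "tool_rot": TCP orientation; "ft_force": force on the tool from outside, world axes, zero at the start; "torque": the same for the moment, N m; "grip_width": opening from 0.0 (shut) to 1.0 (fully open).
Only numpy, scipy, OpenCV 4.12 (cv2) and the standard library are available. Lean on these libraries where they do the work, as an engineer would, in place of code of your own. Each camera call takes 0.05 s, during which the arm holds its last target. There are 200 camera calls.

## Working session

There is one attempt and no reset: what is moved stays moved. The work goes in short steps, Python scripts to look and compute and a shell command to move; the robot and the scene stay as the last step left them, time stands still between calls to the robot, and variables do not carry over. Pictures are saved under pics/ and viewed, about 8 in all and at most 12, crops included, and the job is handed in when it is done.

```bash
mkdir -p pics
cat > h.py <<'E'
import numpy as np, cv2
from scipy.spatial.transform import Rotation as R
from bench import ctrl
def ray(n,uv):
    p=ctrl.camera_params(n);K=np.array(p["K"]);T=np.array(p["pose"])
    d=np.linalg.solve(K,[uv[0],uv[1],1.])[:2];s=d.copy()
    for _ in range(20): s=d/(1+p["k1"]*(s@s))
    return T[:3,3],T[:3,:3]@np.array([s[0],s[1],1.])
def onz(n,uv,z):
    o,d=ray(n,uv);return o+d*(z-o[2])/d[2]
def proj(n,P):
    p=ctrl.camera_params(n);K=np.array(p["K"]);T=np.array(p["pose"])
    c=T[:3,:3].T@(np.array(P)-T[:3,3]);s=c[:2]/c[2];s=s*(1+p["k1"]*(s@s))
    return (K@[s[0],s[1],1])[:2]
def snap(n,f):
    im=ctrl.get_image(n);cv2.imwrite(f"pics/{f}.png",im[:,:,::-1]);return im
def st():
    s=ctrl.get_state();return s,np.array(s["position"]),R.from_rotvec(s["tool_rot"])
E
python3 - <<'E'
from h import *
for n in("top","scene"):
    snap(n,n+"0");p=ctrl.camera_params(n);print(n,p["K"],p["k1"],np.round(p["pose"],3).tolist())
s,p,r=st();print(s["time"],p,r.as_matrix().round(3).tolist(),s["grip_width"])
E
```

```text
top [[425.78021239   0.         321.14616704]
 [  0.         425.78021239 198.81748808]
 [  0.           0.           1.        ]] -0.005301387254092793 [[0.004, -0.996, 0.084, 0.462], [-1.0, -0.005, -0.006, -0.021], [0.007, -0.084, -0.996, 1.295], [0.0, 0.0, 0.0, 1.0]]
scene [[453.53192909   0.         319.89684042]
 [  0.         453.53192909 200.71204171]
 [  0.           0.           1.        ]] -0.08244497576599738 [[-0.116, 0.797, -0.593, 1.441], [0.993, 0.083, -0.082, 0.093], [-0.016, -0.598, -0.801, 1.262], [0.0, 0.0, 0.0, 1.0]]
0.1 [ 0.25033381 -0.59932397  0.22158947] [[0.923, 0.385, -0.001], [0.385, -0.923, 0.002], [-0.0, -0.002, -1.0]] 0.9993478901516422
```

View pics/top0.png

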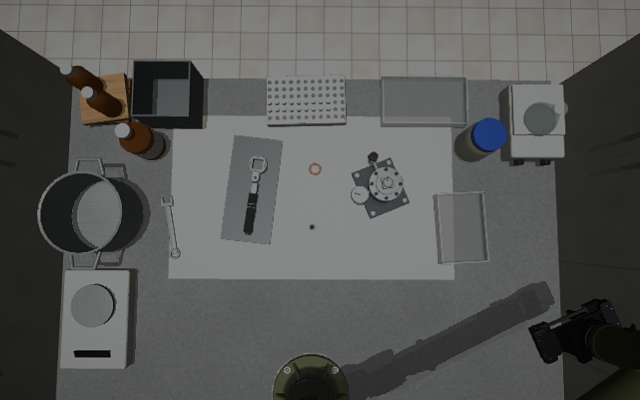

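View pics/scene0.png

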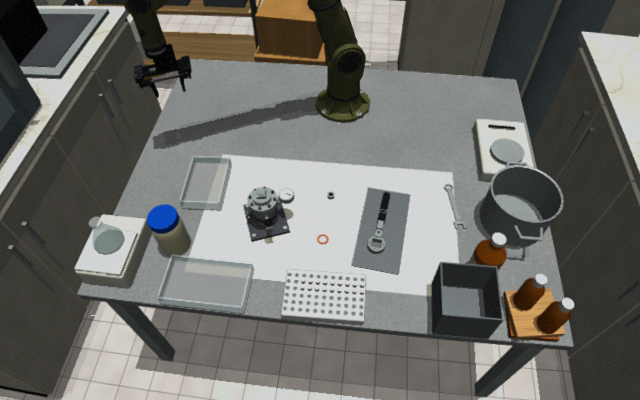

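The mat is at about (252,190) in the top view, with the wrench's ring at (258,164) and tail at (249,232). The vessel's plug is at (387,183). I'll enlarge those areas next.

Run:
```python
from h import *
im=cv2.imread("pics/top0.png")
a=cv2.resize(im[125:250,215:290],None,fx=4.8,fy=4.8,interpolation=cv2.INTER_CUBIC)
b=cv2.resize(im[158:208,360:412],None,fx=8,fy=8,interpolation=cv2.INTER_CUBIC)
out=np.zeros((600,360+416,3),np.uint8);out[:,:360]=a[:600];out[:400,360:]=b
sc=cv2.imread("pics/scene0.png")[180:224,240:292]
out[400:576,360:568]=cv2.resize(sc,None,fx=4,fy=4)
cv2.imwrite("pics/c1.png",np.clip(out*1.3,0,255).astype(np.uint8))
```

```text
(no output)
```

View pics/c1.png

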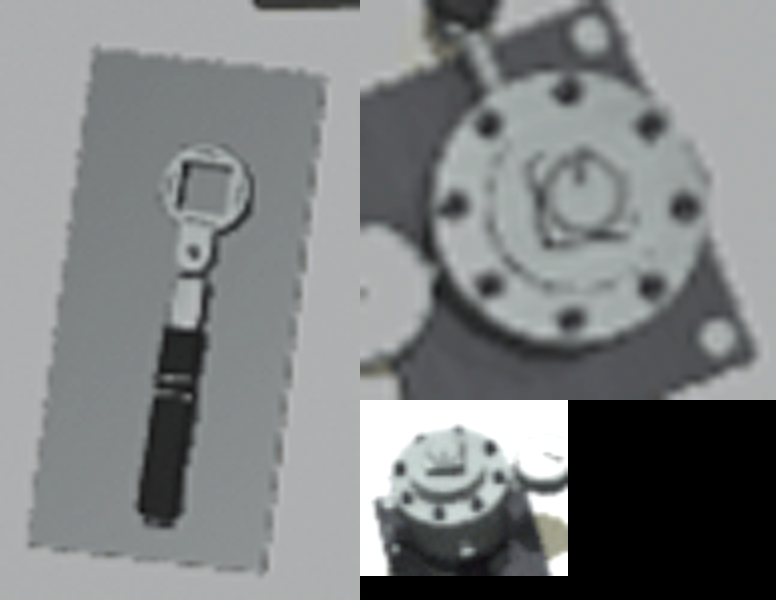

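Run:
```python
from h import *
f=lambda u,v:(215+u/4.8,125+v/4.8); g=lambda u,v:(360+(u-360)/8,158+v/8)
b=onz("top",f(207,187),.024)[:2];h=onz("top",f(174,385),.028)[:2];t=onz("top",f(158,523),.02)[:2]
print("bore",b,"hold",h,np.linalg.norm(b-h),"dirs deg",[np.degrees(np.arctan2(*(b-q)[::-1])) for q in(h,t)])
c=onz("top",g(583,200),.151);print("cone",c)
k=[onz("top",g(*q),.147)[:2] for q in((545,247),(633,236),(532,160))]
print("sq ctr",(k[1]+k[2])/2,[np.linalg.norm(k[0]-q) for q in k[1:]],"edges",[np.degrees(np.arctan2(*(q-k[0])[::-1])) for q in k[1:]])
m=[onz("top",f(*q),.004)[:2] for q in((95,48),(327,76),(265,573),(30,545))]
print("mat",np.mean(m,0),np.degrees(np.arctan2(*(m[0]-m[3])[::-1])))
for n,q in(("ring",(315,169)),("nut",(312,227))):print(n,onz("top",q,.005))
```

```text
bore [0.67340179 0.16160036] hold [0.5484714  0.17939257] 0.12619097831149703 dirs deg [np.float64(-8.105385353081594), np.float64(-7.4302374262657445)]
cone [ 0.60212233 -0.20838429  0.151     ]
sq ctr [ 0.60330643 -0.2088635 ] [np.float64(0.03018044644191729), np.float64(0.030004812699031803)] edges [np.float64(-82.55900222451797), np.float64(8.026953002680193)]
mat [0.59913231 0.18057918] -6.107420317620161
ring [ 0.66194226 -0.0096718   0.005     ]
nut [ 0.48493784 -0.00160253  0.005     ]
```

```bash
cat > rem.py <<'E'
import sys
from h import *
x,y,z,yaw=map(float,sys.argv[1:5])
s,p,r=st();a=np.radians(yaw)
T=R.from_matrix(np.array([[np.cos(a),np.sin(a),0],[np.sin(a),-np.cos(a),0],[0,0,-1.]]))
print("t",round(s["time"],2),"pos",p.round(4),"toolx yaw",np.degrees(np.arctan2(*r.as_matrix()[1::-1,0])).round(2),"grip",round(s["grip_width"],3),"F",np.round(s["ft_force"],1),"M",np.round(s["torque"],2),"j7",round(s["joint_positions"][6],2))
print("rem mm",(r.inv().apply(np.array([x,y,z])-p)*1000).round(1),"rot",(r.inv()*T).as_rotvec().round(4))
E
python3 -m creep '[[[1,575,-604,0,0,0,-2.6],[1,575,-604,0,0,0,-2.6],[1,575,-604,0,0,0,-2.6],[1,575,-604,0,0,0,-2.6],[1,575,-604,0,0,0,-2.6]]]' 
python3 rem.py .5485 .1794 .15 172.2
```

```text
time: 0.6
position: [0.34, -0.3641, 0.2221]
tool_rot: [-2.635, -1.711, 0.001]
ft_force: [1.1, 0.5, -0.3]
grip_width: 1.001
t 0.6 pos [ 0.34   -0.3641  0.2221] toolx yaw 65.99 grip 1.001 F [ 1.1  0.5 -0.3] M [-0.06 -0.11 -0.03] j7 0.35
rem mm [581.3 -30.6  72.1] rot [-4.0000e-04 -5.0000e-04 -1.8536e+00]
```

```bash
python3 -m creep '[[[1,581,-31,0,0,0,-1.853],[1,581,-31,0,0,0,-1.853],[1,581,-31,0,0,0,-1.853],[1,581,-31,0,0,0,-1.853],[1,581,-31,0,0,0,-1.853]]]' >/dev/null
python3 rem.py .5485 .1794 .15 172.2
```

```text
t 1.1 pos [ 0.4307 -0.1313  0.2224] toolx yaw 108.96 grip 1.001 F [ 0.9 -0.2  0.8] M [-0.02 -0.18  0.02] j7 0.62
rem mm [255.6 212.4  72.2] rot [-6.0000e-04  4.0000e-04 -1.1037e+00]
```

```bash
python3 -m creep '[[[1,256,212,0,0,0,-1.104],[1,256,212,0,0,0,-1.104],[1,256,212,0,0,0,-1.104],[1,256,212,0,0,0,-1.104],[1,256,212,0,0,0,-1.104]]]' >/dev/null
python3 rem.py .5485 .1794 .15 172.2
```

```text
t 1.6 pos [0.5205 0.1018 0.2225] toolx yaw 151.92 grip 0.998 F [ 0.8 -0.7  0.4] M [ 0.02 -0.13  0.  ] j7 0.77
rem mm [11.9 81.7 72.5] rot [-0.0006  0.0007 -0.354 ]
```

```bash
python3 -m creep '[[[1,12,82,20,0,0,-0.354],[1,12,82,50,0,0,-0.354],[1,12,82,72,0,0,-0.354],[1,12,82,72,0,0,-0.354],[1,12,82,72,0,0,-0.354]]]' >/dev/null
python3 rem.py .5485 .1794 .007 172.2
python3 - <<'E'
from h import *
a=snap("scene","s1");b=snap("top","t1")
u=proj("scene",[.55,.18,.03]).astype(int);print(u)
c=a[max(u[1]-70,0):u[1]+80,u[0]-80:u[0]+80]
cv2.imwrite("pics/s1c.png",cv2.resize(c[:,:,::-1],None,fx=4,fy=4,interpolation=cv2.INTER_CUBIC))
E
```

```text
t 2.1 pos [0.5485 0.1772 0.1504] toolx yaw 171.76 grip 0.995 F [0.9 0.  0.2] M [ 0.05 -0.14  0.01] j7 0.87
rem mm [  0.2   2.3 143.4] rot [-0.0007 -0.0011 -0.0077]
[382 210]
```

View pics/s1c.png

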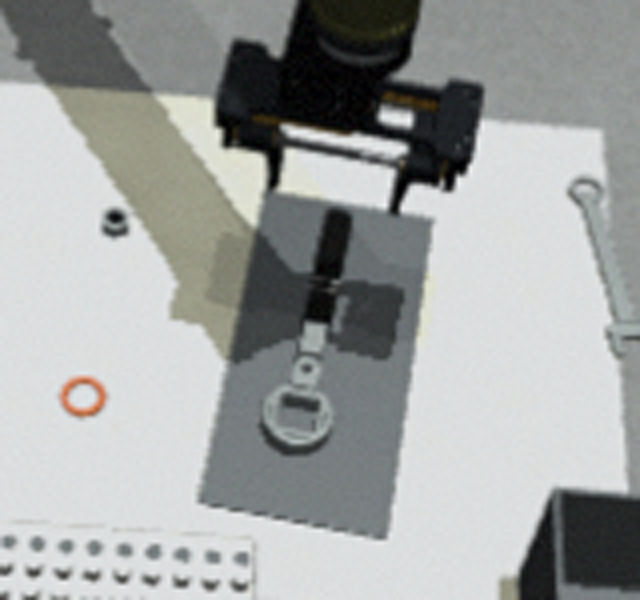

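```bash
python3 -m creep '[[[1,0,2,45,0,0,-0.008],[1,0,2,90,0,0,-0.008],[1,0,2,125,0,0,-0.008],[1,0,2,140,0,0,-0.008],[1,0,2,143,0,0,-0.008]]]' 
python3 rem.py .5485 .1794 .007 172.2
```

```text
time: 2.7
position: [0.5489, 0.1789, 0.0072]
tool_rot: [-0.213, -3.134, 0.001]
ft_force: [-0.4, 1.2, 0.3]
grip_width: 0.997
t 2.7 pos [0.5489 0.1789 0.0072] toolx yaw 172.24 grip 0.997 F [-0.4  1.2  0.3] M [ 0.13 -0.11 -0.02] j7 0.76
rem mm [0.5 0.5 0.2] rot [-0.0009 -0.0007  0.0007]
```

```bash
python3 -m creep '[[[0,0,0,0,0,0,0],[0,0,0,0,0,0,0],[0,0,0,0,0,0,0],[0,0,0,0,0,0,0],[0,0,0,0,0,0,0]]]' 60 
python3 rem.py .5485 .1794 .007 172.2
```

```text
time: 3.2
position: [0.5494, 0.1799, 0.0082]
tool_rot: [0.21, 3.133, 0.0]
ft_force: [0.3, -0.2, -0.2]
grip_width: 0.631
t 3.2 pos [0.5494 0.1799 0.0082] toolx yaw 172.33 grip 0.631 F [ 0.3 -0.2 -0.2] M [ 0.1  -0.14 -0.  ] j7 0.76
rem mm [ 0.8 -0.7  1.2] rot [0.0001 0.0011 0.0022]
```

```bash
python3 -m creep '[[[0,0,0,0,0,0,0],[0,0,0,0,0,0,0],[0,0,0,0,0,0,0],[0,0,0,0,0,0,0],[0,0,0,0,0,0,0]]]' 60 
python3 -m creep '[[[0,0,0,0,0,0,0],[0,0,0,0,0,0,0],[0,0,0,0,0,0,0]]]' 60 
python3 rem.py .5485 .1794 .007 172.2
```

```text
time: 3.7
position: [0.5489, 0.1801, 0.0075]
tool_rot: [-0.21, -3.134, -0.0]
ft_force: [0.1, 1.2, -0.6]
grip_width: 0.271
time: 4.0
position: [0.5489, 0.18, 0.0074]
tool_rot: [-0.21, -3.134, -0.0]
ft_force: [0.7, 1.0, -0.8]
grip_width: 0.27
t 4.0 pos [0.5489 0.18   0.0074] toolx yaw 172.34 grip 0.27 F [ 0.7  1.  -0.8] M [ 0.27 -0.13 -0.  ] j7 0.76
rem mm [ 0.3 -0.6  0.4] rot [ 0.     -0.0001  0.0025]
```

```bash
python3 -m creep '[[[0,0,0,-8,0,0,0],[0,0,0,-30,0,0,0],[0,0,0,-70,0,0,0],[0,0,0,-115,0,0,0],[0,0,0,-160,0,0,0]]]' 
python3 -m creep '[[[0,0,0,-40,0,0,0],[0,0,0,-50,0,0,0],[0,0,0,-50,0,0,0]]]' 
python3 rem.py .4783 -.2260 .217 188
python3 - <<'E'
from h import *
a=snap("scene","s2");b=snap("top","t2")
u=proj("scene",[.6,.17,.22]).astype(int);v=proj("top",[.6,.17,.22]).astype(int);print(u,v)
c=[cv2.resize(i[w[1]-60:w[1]+60,w[0]-40:w[0]+40],None,fx=5,fy=5,interpolation=cv2.INTER_CUBIC) for i,w in((a,u),(b,v))]
cv2.imwrite("pics/c2.png",np.hstack(c)[:,:,::-1])
E
```

```text
time: 4.5
position: [0.5478, 0.1793, 0.1686]
tool_rot: [-0.209, -3.132, 0.002]
ft_force: [1.7, 0.0, -4.0]
grip_width: 0.272
time: 4.8
position: [0.5494, 0.18, 0.2188]
tool_rot: [0.21, 3.132, -0.0]
ft_force: [-0.0, -0.3, -3.8]
grip_width: 0.272
t 4.8 pos [0.5494 0.18   0.2188] toolx yaw 172.32 grip 0.272 F [-0.  -0.3 -3.8] M [ 0.14  0.09 -0.  ] j7 0.91
rem mm [  16.3 -411.8    1.7] rot [-0.0003  0.0024 -0.2737]
[384 186] [243 179]
```

View pics/c2.png

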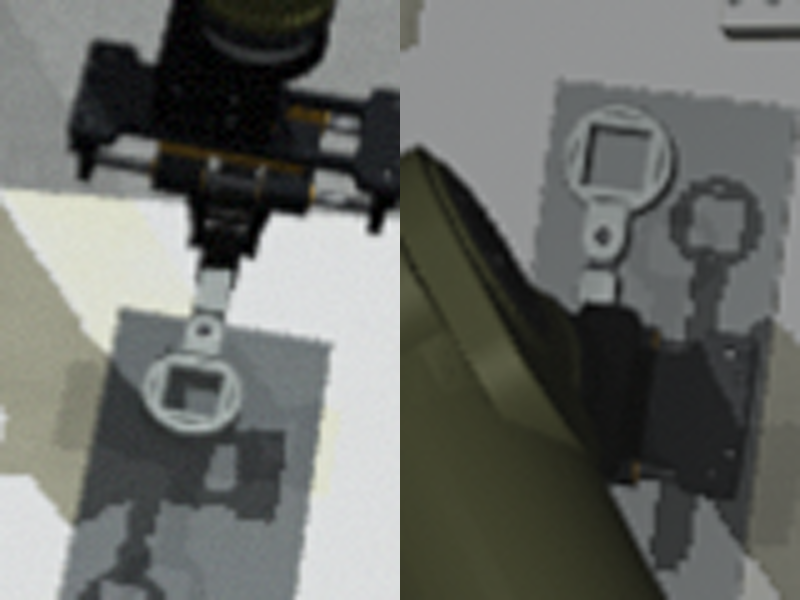

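```bash
python3 - <<'E'
from h import *
def tri(a,b):
    o,d=ray("scene",a);q,e=ray("top",b);d/=np.linalg.norm(d);e/=np.linalg.norm(e)
    s=np.linalg.lstsq(np.c_[d,-e],q-o,rcond=None)[0];A=o+d*s[0];B=q+e*s[1];return (A+B)/2,np.linalg.norm(A-B)
S=lambda u,v:(344+u/5,126+v/5);T=lambda u,v:(203+(u-400)/5,119+v/5)
for a,b in(((192,391),(616,156)),((203,331),(602,236))):print(tri(S(*a),T(*b)))
print(onz("top",T(616,156),.2354),onz("top",T(602,236),.2354))
# plug triangulation
print(tri((240+85/4,180+57/4),(387.9,183)))
E
python3 - <<'E'
import cv2
im=cv2.imread("pics/scene0.png")[175:225,235:295]
cv2.imwrite("pics/p.png",cv2.resize(cv2.convertScaleAbs(im,alpha=.9),None,fx=10,fy=10,interpolation=cv2.INTER_CUBIC))
E
```

```text
(array([0.67366131, 0.16323277, 0.23207332]), np.float64(0.00152489822867565))
(array([0.63236771, 0.16840709, 0.23501318]), np.float64(0.0004226530764986537))
[0.67305722 0.16189059 0.2354    ] [0.63232287 0.1681248  0.2354    ]
(array([ 0.60363478, -0.20951574,  0.13735557]), np.float64(0.002340728225794717))
```

View pics/p.png

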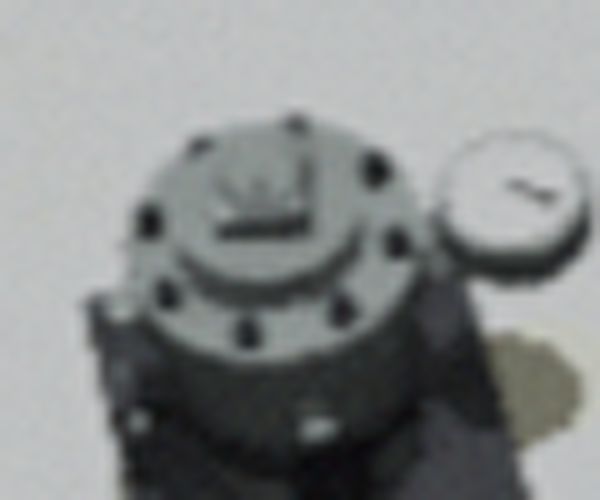

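```bash
python3 - <<'E'
from h import *
c=np.array([.603,-.2085]);
for s in((1,-1),(1,1),(-1,1),(-1,-1)):
    a=np.radians(7.8);o=R.from_euler("z",a).apply([s[0]*.015,s[1]*.015,0])[:2]+c
    print(s,((proj("scene",[*o,.147])-[235,175])*10).round(),proj("top",[*o,.147]).round(1))
E
python3 rem.py .4792 -.2253 .217 187.8
```

```text
(1, -1) [208. 211.] [392.3 176.7]
(1, 1) [304. 209.] [381.4 178.1]
(-1, 1) [309. 133.] [383. 189.]
(-1, -1) [214. 136.] [393.9 187.6]
t 4.9 pos [0.5478 0.179  0.2154] toolx yaw 172.32 grip 0.269 F [-0.4  0.4 -4.7] M [0.09 0.11 0.01] j7 0.91
rem mm [  13.9 -409.9   -0.8] rot [-0.0014 -0.0034 -0.2702]
```

```bash
python3 -m creep '[[[0,1,-30,0,0,0,-0.02],[0,3,-75,0,0,0,-0.05],[0,4,-120,0,0,0,-0.08],[0,6,-165,0,0,0,-0.11],[0,7,-210,0,0,0,-0.14]]]' >/dev/null
python3 rem.py .4792 -.2250 .217 187.8
```

```text
t 5.4 pos [ 0.5116 -0.0293  0.2148] toolx yaw -179.58 grip 0.271 F [ 0.8 -0.2 -3.6] M [ 0.06  0.   -0.02] j7 1.54
rem mm [  33.8 -195.5   -2.2] rot [ 0.0009 -0.0047 -0.1288]
```

```bash
python3 -m creep '[[[0,7,-45,-2,0,0,-0.03],[0,15,-90,-2,0,0,-0.06],[0,24,-135,-2,0,0,-0.09],[0,31,-175,-2,0,0,-0.12],[0,34,-195,-2,0,0,-0.129]]]' >/dev/null
python3 -m creep '[[[0,0,0,0,0,0,0],[0,0,0,0,0,0,0]]]' >/dev/null
python3 rem.py .4792 -.2250 .217 187.8
python3 - <<'E'
from h import *
a=snap("scene","s3");b=snap("top","t3")
u=proj("scene",[.58,-.21,.2]).astype(int);v=proj("top",[.58,-.21,.2]).astype(int);print(u,v)
c=[cv2.resize(i[w[1]-50:w[1]+50,w[0]-40:w[0]+40],None,fx=5,fy=5,interpolation=cv2.INTER_CUBIC) for i,w in((a,u),(b,v))]
cv2.imwrite("pics/c3.png",np.hstack(c)[:,:,::-1])
E
```

```text
t 6.1 pos [ 0.4799 -0.222   0.2171] toolx yaw -172.31 grip 0.275 F [ 0.   1.1 -4. ] M [0.18 0.06 0.05] j7 2.04
rem mm [ 1.  -2.9  0.1] rot [ 0.0035 -0.0033 -0.0019]
[259 175] [391 189]
```

View pics/c3.png

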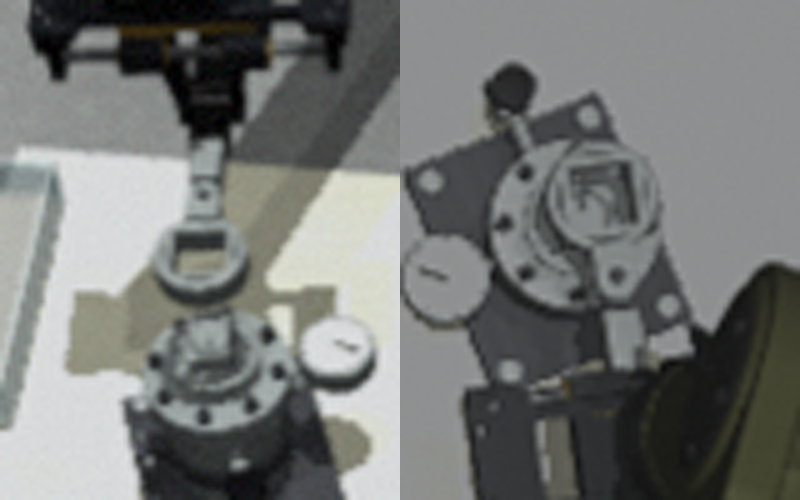

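```bash
cat >> h.py <<'E'
def tri(a,b):
    o,d=ray("scene",a);q,e=ray("top",b);d/=np.linalg.norm(d);e/=np.linalg.norm(e)
    s=np.linalg.lstsq(np.c_[d,-e],q-o,rcond=None)[0];A=o+d*s[0];B=q+e*s[1];return A.round(4),B.round(4)
E
python3 - <<'E'
from h import *
S=lambda u,v:(219+u/5,125+v/5);T=lambda u,v:(351+(u-400)/5,139+v/5)
print("bore",tri(S(200,252),T(603,193)),onz("top",T(603,193),.232))
print("pin",tri(S(204,195),T(617,274)))
print("plug scene at .151",onz("scene",S(213,325),.151),"bore scene",onz("scene",S(200,252),.232))
# predicted ring in both views for bore at top-est
E
```

```text
bore (array([ 0.6057, -0.2032,  0.2325]), array([ 0.6058, -0.2045,  0.2328])) [ 0.60592962 -0.20459608  0.232     ]
pin (array([ 0.5643, -0.2086,  0.2363]), array([ 0.5645, -0.2104,  0.2367]))
plug scene at .151 [ 0.5971961 -0.206812   0.151    ] bore scene [ 0.60523125 -0.2033703   0.232     ]
```

```bash
python3 -m creep '[[[0,3,-4,15,0,0,0],[0,3,-4,35,0,0,0],[0,3,-4,52,0,0,0],[0,3,-4,60,0,0,0],[0,3,-4,60,0,0,0]]]' >/dev/null
python3 rem.py .4770 -.2260 .1385 187.8
python3 -m creep '[[[0,0,0,2,0,0,0],[0,0,0,4,0,0,0],[0,0,0,5,0,0,0],[0,0,0,6,0,0,0]]]'
python3 rem.py .4770 -.2260 .1385 187.8
```

```text
t 6.7 pos [ 0.4776 -0.2259  0.1577] toolx yaw -172.19 grip 0.272 F [-0.4  0.2 -4. ] M [0.03 0.08 0.01] j7 2.02
rem mm [ 0.6 -0.  19.2] rot [ 0.002  -0.0027  0.0001]
time: 7.1
position: [0.4791, -0.227, 0.1539]
tool_rot: [-0.212, 3.134, -0.001]
ft_force: [0.2, -0.5, -3.9]
grip_width: 0.269
t 7.1 pos [ 0.4791 -0.227   0.1539] toolx yaw -172.25 grip 0.269 F [ 0.2 -0.5 -3.9] M [0.11 0.02 0.03] j7 2.02
rem mm [ 1.9  1.3 15.4] rot [-0.0007  0.0006 -0.0009]
```

```bash
python3 -m creep '[[[0,0,0,1,0,0,0],[0,0,0,2,0,0,0],[0,0,0,3,0,0,0],[0,0,0,4,0,0,0]]]'
python3 -m creep '[[[0,0,0,1,0,0,0],[0,0,0,2,0,0,0]]]'
python3 rem.py .4770 -.2260 .1385 187.8
```

```text
time: 7.5
position: [0.4791, -0.227, 0.1498]
tool_rot: [-0.212, 3.134, -0.001]
ft_force: [-0.5, 0.4, -0.8]
grip_width: 0.274
time: 7.7
position: [0.4797, -0.2268, 0.1481]
tool_rot: [-0.212, 3.133, -0.001]
ft_force: [2.5, 0.8, -5.3]
grip_width: 0.27
t 7.7 pos [ 0.4797 -0.2268  0.1481] toolx yaw -172.24 grip 0.27 F [ 2.5  0.8 -5.3] M [ 0.3  -0.32  0.11] j7 2.01
rem mm [2.5 1.2 9.6] rot [-0.0006  0.0018 -0.0007]
```

```bash
python3 -m creep '[[[0,0,0,1,0,0,0],[0,0,0,2,0,0,0],[0,0,0,2,0,0,0]]]'
python3 -m creep '[[[0,0,0,1,0,0,0],[0,0,0,2,0,0,0],[0,0,0,2,0,0,0]]]'
python3 rem.py .4770 -.2260 .1385 187.8
```

```text
time: 8.0
position: [0.4795, -0.2265, 0.1455]
tool_rot: [-0.213, 3.133, 0.0]
ft_force: [4.1, 1.1, -3.3]
grip_width: 0.269
time: 8.3
position: [0.4794, -0.2266, 0.1436]
tool_rot: [-0.213, 3.133, -0.0]
ft_force: [4.4, 1.4, -2.4]
grip_width: 0.268
t 8.3 pos [ 0.4794 -0.2266  0.1436] toolx yaw -172.23 grip 0.268 F [ 4.4  1.4 -2.4] M [ 0.42 -1.1   0.2 ] j7 2.01
rem mm [2.3 1.  5.1] rot [-0.0001  0.0012 -0.0005]
```

```bash
python3 -m creep '[[[0,-1.5,0.5,0,0,0,0],[0,-1.5,0.5,0,0,0,0]]]'
python3 -m creep '[[[0,0,0,1,0,0,0],[0,0,0,2,0,0,0],[0,0,0,2,0,0,0]]]'
python3 rem.py .4770 -.2260 .1385 187.8
```

```text
time: 8.5
position: [0.4796, -0.2263, 0.1433]
tool_rot: [0.212, -3.133, -0.0]
ft_force: [2.2, 1.2, -2.5]
grip_width: 0.267
time: 8.8
position: [0.4797, -0.2263, 0.1412]
tool_rot: [0.212, -3.133, -0.0]
ft_force: [1.4, 0.0, -3.9]
grip_width: 0.266
t 8.8 pos [ 0.4797 -0.2263  0.1412] toolx yaw -172.27 grip 0.266 F [ 1.4  0.  -3.9] M [ 0.25 -0.31  0.05] j7 2.01
rem mm [2.7 0.6 2.7] rot [ 0.0002 -0.001  -0.0012]
```

```bash
python3 -m creep '[[[0,-0.7,0,1,0,0,0],[0,-0.7,0,2,0,0,0],[0,-0.7,0,2,0,0,0]]]'
python3 -m creep '[[[0,0,0,1,0,0,0],[0,0,0,1,0,0,0]]]'
python3 rem.py .4770 -.2260 .1385 187.8
```

```text
time: 9.1
position: [0.4802, -0.2262, 0.1392]
tool_rot: [0.212, -3.133, -0.0]
ft_force: [-0.5, 1.3, -3.7]
grip_width: 0.269
time: 9.3
position: [0.4808, -0.2262, 0.1386]
tool_rot: [0.212, -3.134, 0.0]
ft_force: [-0.9, -0.8, -2.4]
grip_width: 0.269
t 9.3 pos [ 0.4808 -0.2262  0.1386] toolx yaw -172.26 grip 0.269 F [-0.9 -0.8 -2.4] M [0.25 0.04 0.11] j7 2.0
rem mm [3.7 0.7 0.1] rot [-0.0002 -0.0002 -0.001 ]
```

```bash
python3 -m creep '[[[0,0,0,1,0,0,0],[0,0,0,1,0,0,0]]]'
python3 -m creep '[[[0,0,0,1,0,0,0],[0,0,0,1,0,0,0]]]'
python3 rem.py .4770 -.2260 .1385 187.8
python3 - <<'E'
from h import *
a=snap("scene","s4");b=snap("top","t4")
u=proj("scene",[.58,-.21,.15]).astype(int);v=proj("top",[.58,-.21,.15]).astype(int);print(u,v)
c=[cv2.resize(i[w[1]-50:w[1]+50,w[0]-40:w[0]+40],None,fx=5,fy=5,interpolation=cv2.INTER_CUBIC) for i,w in((a,u),(b,v))]
cv2.imwrite("pics/c4.png",np.hstack(c)[:,:,::-1])
E
```

```text
time: 9.5
position: [0.4809, -0.2263, 0.1379]
tool_rot: [0.212, -3.134, 0.001]
ft_force: [-3.2, 0.3, 0.6]
grip_width: 0.27
time: 9.7
position: [0.4809, -0.2264, 0.1371]
tool_rot: [0.212, -3.134, 0.001]
ft_force: [-5.1, 0.5, 3.6]
grip_width: 0.273
t 9.7 pos [ 0.4809 -0.2264  0.1371] toolx yaw -172.26 grip 0.273 F [-5.1  0.5  3.6] M [0.36 0.37 0.13] j7 2.0
rem mm [ 3.8  0.9 -1.4] rot [-0.0007 -0.0001 -0.0011]
[261 185] [388 191]
```

View pics/c4.png

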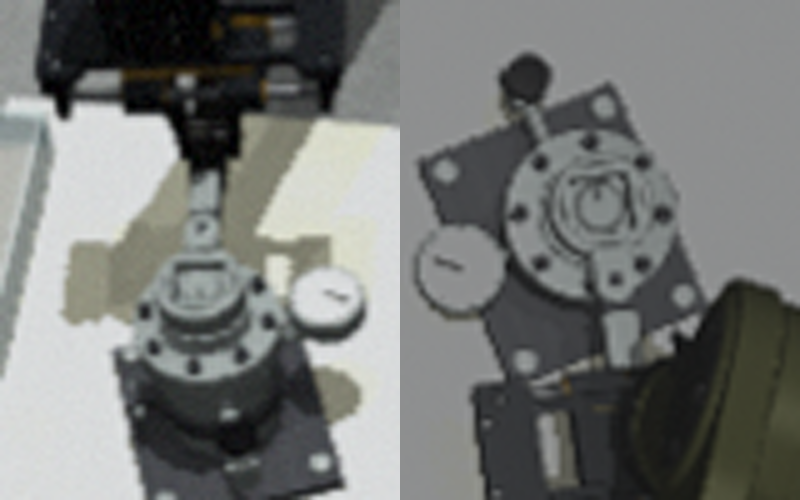

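The ring is down on the shoulder: z has stopped falling and Fz has risen. In the top view the plug's cone is centred in the bore at (600,205). I'll relax the preload slightly and start turning.

```bash
cat > tq.py <<'E'
from h import *
s,p,r=st();f=-r.inv().apply(s["ft_force"]);m=-r.inv().apply(s["torque"])
print("t",round(s["time"],2),"pos",p.round(4),"yaw",np.degrees(np.arctan2(*r.as_matrix()[1::-1,0])).round(2),"f",f.round(1),"mz",m[2].round(2),"pin",(.085*f[1]+m[2]).round(2),"plug",(.126*f[1]+m[2]).round(2),"j7",round(s["joint_positions"][6],2))
E
python3 -m creep '[[[0,1,0,-0.7,0,0,0],[0,1,0,-0.7,0,0,0]]]' >/dev/null;python3 tq.py
python3 -m creep '[[[0,0,2.5,0,0,0,0.02],[0,-0.1,5,0,0,0,0.04],[0,-0.2,7.6,0,0,0,0.06],[0,-0.4,10.1,0,0,0,0.08]]]' >/dev/null;python3 tq.py
```

```text
t 10.0 pos [ 0.4808 -0.2262  0.1375] yaw -172.25 f [ 0.1 -0.2  0.5] mz 0.08 pin 0.07 plug 0.06 j7 2.0
t 10.4 pos [ 0.4792 -0.2164  0.1374] yaw -176.89 f [-1.1  0.5  2. ] mz 0.44 pin 0.48 plug 0.5 j7 1.91
```

```bash
python3 -m creep '[[[0,0,2.5,0,0,0,0.01],[0,-0.1,5,0,0,0,0.03],[0,-0.2,7.6,0,0,0,0.05],[0,-0.4,10.1,0,0,0,0.07]]]' >/dev/null;python3 tq.py
```

```text
t 10.8 pos [ 0.4789 -0.2066  0.1374] yaw 179.02 f [-0.4  4.4  1.5] mz 0.24 pin 0.62 plug 0.8 j7 1.83
```

```bash
python3 -m creep '[[[0,0,2.5,0,0,0,0.015],[0,-0.1,5,0,0,0,0.035],[0,-0.1,6.3,0,0,0,0.045]]]' >/dev/null;python3 tq.py
python3 -m creep '[[[0,0,2.5,0,0,0,0.018],[0,-0.1,5,0,0,0,0.038],[0,-0.1,6.3,0,0,0,0.048]]]' >/dev/null;python3 tq.py
```

```text
t 11.1 pos [ 0.479  -0.2005  0.1374] yaw 176.46 f [-0.7  6.   1.9] mz 0.09 pin 0.6 plug 0.85 j7 1.78
t 11.4 pos [ 0.4795 -0.1944  0.1374] yaw 173.71 f [0.6 5.4 0.6] mz 0.07 pin 0.52 plug 0.74 j7 1.72
```

```bash
python3 -m creep '[[[0,-0.1,3.8,0,0,0,0.03],[0,-0.2,7.6,0,0,0,0.06],[0,-0.4,10.1,0,0,0,0.08]]]' >/dev/null;python3 tq.py
python3 -m creep '[[[0,0,2.5,0,0,0,0.02],[0,-0.1,5,0,0,0,0.04],[0,-0.2,7.6,0,0,0,0.06]]]' >/dev/null;python3 tq.py
```

```text
t 11.7 pos [ 0.4809 -0.1845  0.1374] yaw 169.11 f [0.8 6.6 1.4] mz 0.15 pin 0.71 plug 0.98 j7 1.62
t 12.0 pos [ 0.4825 -0.1772  0.1374] yaw 165.69 f [0.5 5.5 1.4] mz 0.24 pin 0.71 plug 0.93 j7 1.55
```

```bash
python3 -m creep '[[[0,0,2.5,0,0,0,0.015],[0,-0.1,5,0,0,0,0.03]]]' >/dev/null;python3 tq.py
python3 -m creep '[[[0,0,2.5,0,0,0,0.018],[0,-0.1,5,0,0,0,0.036]]]' >/dev/null;python3 tq.py
```

```text
t 12.2 pos [ 0.4835 -0.1731  0.1374] yaw 163.94 f [0.6 7.9 2.3] mz 0.05 pin 0.73 plug 1.05 j7 1.51
t 12.4 pos [ 0.4848 -0.1687  0.1374] yaw 161.85 f [1.1 7.8 1.5] mz 0.1 pin 0.76 plug 1.08 j7 1.46
```

```bash
python3 -m creep '[[[0,0,2.5,0,0,0,0.018],[0,-0.1,5,0,0,0,0.036]]]' >/dev/null;python3 tq.py
python3 -m creep '[[[0,0,2.5,0,0,0,0.02],[0,-0.1,5,0,0,0,0.04]]]' >/dev/null;python3 tq.py
```

```text
t 12.6 pos [ 0.4863 -0.1643  0.1374] yaw 159.77 f [1.1 8.1 2.1] mz 0.03 pin 0.72 plug 1.06 j7 1.42
t 12.8 pos [ 0.488  -0.1599  0.1373] yaw 157.46 f [2.8 8.8 2.6] mz 0.06 pin 0.81 plug 1.17 j7 1.37
```

```bash
python3 -m creep '[[[0,-0.4,2.5,0,0,0,0.02],[0,-0.8,5,0,0,0,0.04]]]' >/dev/null;python3 tq.py
python3 -m creep '[[[0,0,2.5,0,0,0,0.02],[0,-0.3,5,0,0,0,0.04]]]' >/dev/null;python3 tq.py
python3 - <<'E'
from h import *
b=snap("top","t5");v=proj("top",[.57,-.19,.15]).astype(int);print(v)
cv2.imwrite("pics/c5.png",cv2.resize(b[v[1]-35:v[1]+35,v[0]-35:v[0]+35],None,fx=8,fy=8,interpolation=cv2.INTER_CUBIC)[:,:,::-1])
E
```

```text
t 13.0 pos [ 0.4898 -0.1557  0.1372] yaw 155.14 f [-0.7 10.2  3.9] mz -0.07 pin 0.81 plug 1.23 j7 1.31
t 13.2 pos [ 0.4917 -0.1516  0.1372] yaw 152.82 f [-0.6 10.8  4.4] mz -0.11 pin 0.8 plug 1.25 j7 1.26
[381 194]
```

View pics/c5.png

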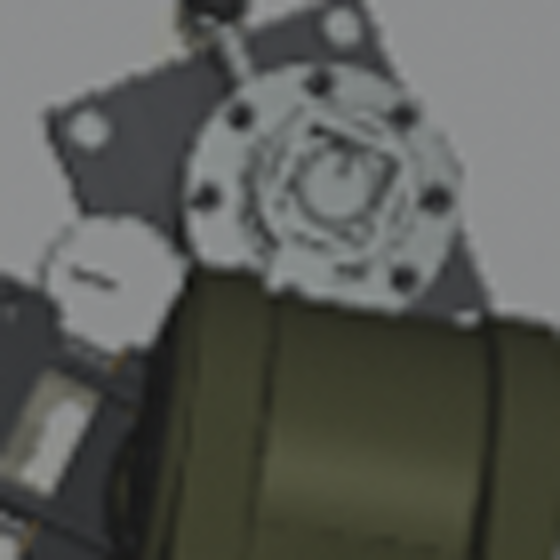

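```bash
python3 -m creep '[[[0,0,2.1,0,0,0,0.025],[0,-0.1,4.2,0,0,0,0.05]]]' >/dev/null;python3 tq.py
python3 -m creep '[[[0,0,2.1,0,0,0,0.025],[0,-0.1,4.2,0,0,0,0.05]]]' >/dev/null;python3 tq.py
python3 - <<'E'
from h import *
a=snap("scene","s6");b=snap("top","t6")
u=proj("scene",[.57,-.19,.15]).astype(int);v=proj("top",[.57,-.19,.15]).astype(int);print(u,v)
c=[cv2.resize(i[w[1]-33:w[1]+33,w[0]-25:w[0]+25],None,fx=8,fy=8,interpolation=cv2.INTER_CUBIC) for i,w in((a,u),(b,v))]
cv2.imwrite("pics/c6.png",np.hstack(c)[:,:,::-1])
E
```

```text
t 13.45 pos [ 0.4939 -0.1476  0.1372] yaw 149.97 f [-0.2 10.   4.2] mz -0.02 pin 0.82 plug 1.23 j7 1.21
t 13.65 pos [ 0.4961 -0.144   0.1372] yaw 147.12 f [0.3 9.7 4.8] mz 0.01 pin 0.83 plug 1.22 j7 1.15
[268 183] [381 194]
```

View pics/c6.png

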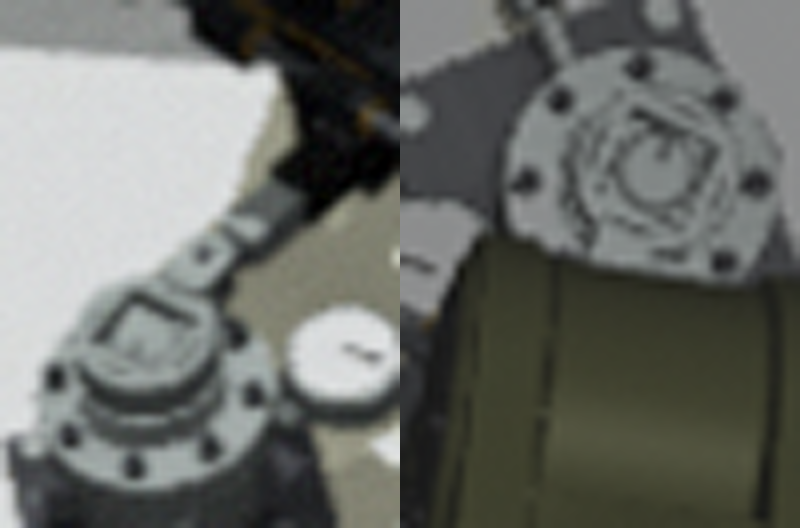

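Run:
```python
from h import *
D=np.array([[.4808,-.2262,-172.25],[.4792,-.2164,-176.89],[.4789,-.2066,179.02],[.479,-.2005,176.46],[.4795,-.1944,173.71],[.4809,-.1845,169.11],[.4825,-.1772,165.69],[.4835,-.1731,163.94],[.4848,-.1687,161.85],[.4863,-.1643,159.77],[.488,-.1599,157.46],[.4898,-.1557,155.14],[.4917,-.1516,152.82],[.4939,-.1476,149.97],[.4961,-.144,147.12]])
P=D[:,:2];u=np.c_[np.cos(np.radians(D[:,2])),np.sin(np.radians(D[:,2]))]
c=(P-.126*u)[3:10].mean(0);print("centre",c,((P-.126*u)*1000).round(1).tolist())
pin=P-.085*u;d=pin-c
print("pin r",np.linalg.norm(d,axis=1).round(4))
print("head yaw",np.degrees(np.arctan2(d[:,1],d[:,0])).round(1)%360,D[:,2]%360)
S=lambda a,b:(243+a/8,150+b/8);T=lambda a,b:(356+(a-400)/8,161+b/8)
w=[onz("scene",S(*q),z)[:2] for q,z in(((142,333),.155),((205,253),.155),((245,228),.157),((288,197),.157))]
for i in range(3):
  e=w[i+1]-w[i];print("seg",np.linalg.norm(e).round(4),np.degrees(np.arctan2(e[1],e[0])).round(1))
a,b=[onz("top",T(*q),.155)[:2] for q in((632,108),(716,152))];e=b-a;print("edge len",np.linalg.norm(e),np.degrees(np.arctan2(e[1],e[0])))
```

```text
centre [ 0.60462332 -0.20812979] [[605.6, -209.2], [605.0, -209.6], [604.9, -208.8], [604.8, -208.3], [604.7, -208.2], [604.6, -208.3], [604.6, -208.3], [604.6, -208.0], [604.5, -207.9], [604.5, -207.9], [604.4, -208.2], [604.1, -208.7], [603.8, -209.2], [603.0, -210.7], [601.9, -212.4]]
pin r [0.0401 0.0407 0.0407 0.0409 0.0409 0.041  0.041  0.0411 0.0411 0.0412
 0.0412 0.0412 0.0413 0.0413 0.0413]
head yaw [189.5 185.2 179.9 176.7 173.8 169.3 166.  163.7 161.7 159.5 157.7 156.1
 154.6 154.1 154.2] [187.75 183.11 179.02 176.46 173.71 169.11 165.69 163.94 161.85 159.77
 157.46 155.14 152.82 149.97 147.12]
seg 0.0453 157.8
seg 0.0188 132.1
seg 0.0226 140.9
edge len 0.03190931545712911 -117.67111097797148
```

```bash
python3 -m creep '[[[0,0,2.1,0,0,0,0.025],[0,-0.1,4.2,0,0,0,0.05],[0,-0.1,4.2,0,0,0,0.05]]]' >/dev/null;python3 tq.py
```

```text
t 14.05 pos [ 0.4985 -0.1402  0.1372] yaw 144.32 f [1.2 9.2 4.9] mz 0.05 pin 0.83 plug 1.21 j7 1.09
```

```bash
python3 -m creep '[[[0,-0.1,-4.3,0,0,0,-0.05],[0,-0.4,-8.5,0,0,0,-0.1],[0,-1.2,-14.4,0,0,0,-0.17],[0,-1.2,-14.4,0,0,0,-0.17]]]' >/dev/null;python3 tq.py
python3 -m creep '[[[0,0,-2,0,0,0,-0.016],[0,-0.1,-4,0,0,0,-0.032],[0,-0.1,-4,0,0,0,-0.032]]]' >/dev/null;python3 tq.py
```

```text
t 14.45 pos [ 0.4912 -0.1528  0.1372] yaw 154.11 f [0.5 8.1 2.4] mz 0.1 pin 0.79 plug 1.12 j7 1.29
t 14.75 pos [ 0.4901 -0.1551  0.1372] yaw 155.85 f [0.3 6.3 3.5] mz -0.54 pin -0.01 plug 0.25 j7 1.33
```

```bash
python3 -m creep '[[[0,0,-1,0,0,0,0.005],[0,0,-2,0,0,0,0.01],[0,0,-2,0,0,0,0.01]]]' >/dev/null;python3 tq.py
```

```text
t 15.05 pos [ 0.4902 -0.1551  0.1372] yaw 155.47 f [-0.9  4.1  2.7] mz -0.18 pin 0.17 plug 0.34 j7 1.32
```

```bash
python3 -m creep '[[[0,0,-1.5,0,0,0,0],[0,0,-3,0,0,0,0],[0,0,-3,0,0,0,0]]]' >/dev/null;python3 tq.py
python3 -m creep '[[[0,0,-1,-0.5,0,0,-0.01],[0,0,-1.5,-0.5,0,0,-0.01],[0,0,-1.5,-0.5,0,0,-0.01]]]' >/dev/null;python3 tq.py
```

```text
t 15.35 pos [ 0.4896 -0.1564  0.1372] yaw 155.6 f [-2.7 -1.6  3.3] mz 0.3 pin 0.16 plug 0.09 j7 1.33
t 15.65 pos [ 0.4889 -0.1583  0.1376] yaw 156.15 f [-1.2 -4.4  0.8] mz 0.53 pin 0.16 plug -0.02 j7 1.35
```

```bash
python3 -m creep '[[[0,-0.5,1,0,0,0,-0.01],[0,-0.5,1,0,0,0,-0.01],[0,-0.5,1,-0.5,0,0,-0.01]]]' >/dev/null;python3 tq.py
python3 -m creep '[[[0,0,0,-2,0,0,0],[0,0,0,-4,0,0,0],[0,0,0,-4,0,0,0]]]' >/dev/null;python3 tq.py
```

```text
t 15.95 pos [ 0.489  -0.1588  0.138 ] yaw 156.62 f [-2.5 -1.3 -0.4] mz 0.29 pin 0.17 plug 0.12 j7 1.35
t 16.25 pos [ 0.4889 -0.1588  0.1418] yaw 156.62 f [-0.6 -1.6 -3.9] mz 0.23 pin 0.09 plug 0.03 j7 1.35
```

```bash
python3 -m creep '[[[0,0,0,-3,0,0,0],[0,0,0,-6,0,0,0],[0,0,0,-10,0,0,0],[0,0,0,-14,0,0,0],[0,0,0,-18,0,0,0]]]' >/dev/null;python3 tq.py
python3 -m creep '[[[0,0,0,-20,0,0,0],[0,0,0,-45,0,0,0],[0,0,0,-65,0,0,0],[0,0,0,-65,0,0,0]]]' >/dev/null;python3 tq.py
python3 rem.py .5489 .1798 .22 172.3
python3 - <<'E'
from h import *
a=snap("scene","s7");b=snap("top","t7")
u=proj("scene",[.57,-.19,.2]).astype(int);v=proj("top",[.57,-.19,.2]).astype(int);print(u,v)
c=[cv2.resize(i[w[1]-45:w[1]+55,w[0]-40:w[0]+40],None,fx=5,fy=5,interpolation=cv2.INTER_CUBIC) for i,w in((a,u),(b,v))]
cv2.imwrite("pics/c7.png",np.hstack(c)[:,:,::-1])
E
```

```text
t 16.75 pos [ 0.4895 -0.1595  0.1608] yaw 156.58 f [ 0.5  0.7 -2.9] mz 0.08 pin 0.14 plug 0.16 j7 1.37
t 17.15 pos [ 0.4914 -0.1597  0.2285] yaw 156.6 f [ 0.1  0.3 -3.9] mz 0.04 pin 0.06 plug 0.07 j7 1.4
t 17.15 pos [ 0.4914 -0.1597  0.2285] toolx yaw 156.6 grip 0.273 F [-0.  -0.3 -3.9] M [ 0.17 -0.03  0.04] j7 1.4
rem mm [ 82.1 334.4   7.8] rot [-0.0015  0.0063 -0.2739]
[266 173] [383 193]
```

View pics/c7.png

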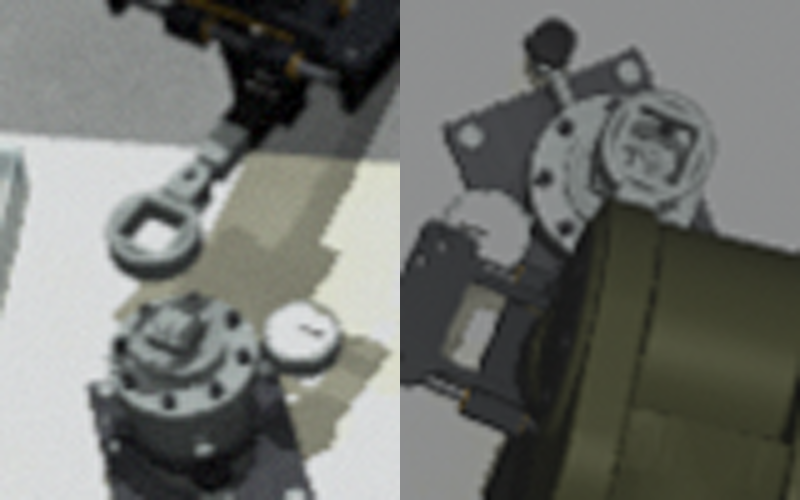

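The wrench is off the plug and straight again. The plug has clearly turned with the tightening. Next I'll carry the wrench back to the mat.

```bash
python3 -m creep '[[[0,8,30,0,0,0,-0.03],[0,19,74,0,0,0,-0.06],[0,30,118,0,0,0,-0.1],[0,41,162,0,0,0,-0.14],[0,52,206,0,0,0,-0.17]]]' >/dev/null
python3 rem.py .5489 .1798 .22 172.3
```

```text
t 17.75 pos [0.5225 0.0528 0.2238] toolx yaw 166.45 grip 0.269 F [ 1.  -0.2 -4.1] M [ 0.13 -0.06 -0.05] j7 1.11
rem mm [  4.  129.7   3.7] rot [-0.0007 -0.0018 -0.102 ]
```

```bash
python3 -m creep '[[[0,1,44,3,0,0,-0.04],[0,3,86,3,0,0,-0.07],[0,4,115,3,0,0,-0.1],[0,4,129.7,3,0,0,-0.102],[0,4,129.7,3,0,0,-0.102]]]' >/dev/null
python3 rem.py .5489 .1798 .22 172.3
python3 -m creep '[[[0,0,0,30,0,0,0],[0,0,0,75,0,0,0],[0,0,0,120,0,0,0],[0,0,0,160,0,0,0],[0,0,0,190,0,0,0]]]' >/dev/null
python3 rem.py .5489 .1798 .008 172.3
```

```text
t 18.25 pos [0.5485 0.1815 0.2206] toolx yaw 172.54 grip 0.267 F [ 0.5  0.8 -4.1] M [ 0.06  0.11 -0.07] j7 0.9
rem mm [-0.6 -1.7  0.6] rot [ 0.0018 -0.0033  0.0042]
t 18.75 pos [0.5479 0.1752 0.0283] toolx yaw 172.12 grip 0.272 F [ 0.7  0.2 -4. ] M [0.1  0.03 0.03] j7 0.78
rem mm [-0.5  4.8 20.3] rot [-0.003  -0.0043 -0.0032]
```

```bash
python3 -m creep '[[[0,0,3,6,0,0,0],[0,0,4,12,0,0,0],[0,0,4,16,0,0,0],[0,0,4,18,0,0,0],[0,0,4,18,0,0,0]]]' 
python3 rem.py .5489 .1798 .008 172.3
python3 -m creep '[[[0,0,0,1,0,0,0],[0,0,0,2,0,0,0],[0,0,0,2,0,0,0]]]' 
python3 rem.py .5489 .1798 .008 172.3
```

```text
time: 19.25
position: [0.5514, 0.1819, 0.0152]
tool_rot: [0.213, 3.133, 0.0]
ft_force: [0.4, 0.2, -2.9]
grip_width: 0.271
t 19.25 pos [0.5514 0.1819 0.0152] toolx yaw 172.21 grip 0.271 F [ 0.4  0.2 -2.9] M [0.11 0.07 0.02] j7 0.75
rem mm [ 2.2 -2.4  7.2] rot [ 0.0002  0.0017 -0.0016]
time: 19.55
position: [0.5507, 0.1818, 0.0124]
tool_rot: [0.213, 3.134, -0.0]
ft_force: [-0.4, -0.3, -3.2]
grip_width: 0.274
t 19.55 pos [0.5507 0.1818 0.0124] toolx yaw 172.21 grip 0.274 F [-0.4 -0.3 -3.2] M [ 0.13  0.03 -0.02] j7 0.75
rem mm [ 1.5 -2.2  4.4] rot [-0.0001  0.0003 -0.0015]
```

```bash
python3 -m creep '[[[0,0,0,1,0,0,0],[0,0,0,2,0,0,0],[0,0,0,3,0,0,0],[0,0,0,3,0,0,0]]]' 
python3 -m creep '[[[0,0,0,1,0,0,0],[0,0,0,1,0,0,0]]]' 
python3 rem.py .5489 .1798 .008 172.3
```

```text
time: 19.95
position: [0.5505, 0.1818, 0.009]
tool_rot: [-0.213, -3.134, 0.0]
ft_force: [0.3, 0.2, -4.0]
grip_width: 0.269
time: 20.15
position: [0.5506, 0.1818, 0.0081]
tool_rot: [-0.213, -3.134, 0.0]
ft_force: [0.3, -0.1, -3.6]
grip_width: 0.268
t 20.15 pos [0.5506 0.1818 0.0081] toolx yaw 172.22 grip 0.268 F [ 0.3 -0.1 -3.6] M [ 0.12  0.1  -0.  ] j7 0.75
rem mm [ 1.4 -2.3  0.1] rot [-0.0001 -0.0002 -0.0014]
```

```bash
python3 -m creep '[[[0,0,0,1,0,0,0],[0,0,0,1,0,0,0]]]' 
python3 -m creep '[[[0,0,0,1,0,0,0],[0,0,0,1,0,0,0]]]'
```

```text
time: 20.35
position: [0.5509, 0.182, 0.0075]
tool_rot: [0.213, 3.134, 0.0]
ft_force: [-0.6, 0.3, -1.5]
grip_width: 0.27
time: 20.55
position: [0.5509, 0.182, 0.0074]
tool_rot: [0.213, 3.134, -0.001]
ft_force: [-3.8, -2.8, 6.1]
grip_width: 0.273
```

Contact with the mat. I'll open the gripper and back away upward.

```bash
python3 -m creep '[[[1,0,0,-0.7,0,0,0],[1,0,0,-0.7,0,0,0],[1,0,0,-0.7,0,0,0],[1,0,0,-0.7,0,0,0],[1,0,0,-0.7,0,0,0]]]'
python3 -m creep '[[[1,0,0,0,0,0,0],[1,0,0,0,0,0,0],[1,0,0,0,0,0,0],[1,0,0,0,0,0,0],[1,0,0,0,0,0,0]]]'
python3 -m creep '[[[1,0,0,-10,0,0,0],[1,0,0,-40,0,0,0],[1,0,0,-90,0,0,0],[1,0,0,-135,0,0,0],[1,0,0,-180,0,0,0]]]'
python3 rem.py .42 -.15 .22 130
```

```text
time: 21.05
position: [0.5507, 0.1819, 0.0069]
tool_rot: [0.213, 3.134, 0.0]
ft_force: [1.1, -0.2, 1.1]
grip_width: 0.638
time: 21.55
position: [0.5506, 0.1819, 0.0069]
tool_rot: [0.213, 3.134, -0.0]
ft_force: [-0.0, -0.4, -0.0]
grip_width: 0.987
time: 22.05
position: [0.5504, 0.1822, 0.1896]
tool_rot: [0.212, 3.134, 0.0]
ft_force: [0.9, -0.5, -0.3]
grip_width: 0.997
t 22.05 pos [0.5504 0.1822 0.1896] toolx yaw 172.26 grip 0.997 F [ 0.9 -0.5 -0.3] M [ 0.04 -0.24 -0.01] j7 0.88
rem mm [  84.4 -346.7  -30.6] rot [5.000e-04 7.000e-04 7.376e-01]
```

```bash
python3 -m creep '[[[1,40,-40,0,0,0,0],[1,70,-80,0,0,0,0],[1,70,-120,0,0,0,0],[1,70,-160,0,0,0,0],[1,70,-160,0,0,0,0]]]'
python3 - <<'E'
from h import *
a=snap("scene","s8");b=snap("top","t8")
x=cv2.resize(b[125:250,215:290],None,fx=4.8,fy=4.8,interpolation=cv2.INTER_CUBIC)
y=cv2.resize(b[158:208,360:412],None,fx=7,fy=7,interpolation=cv2.INTER_CUBIC)
z=cv2.resize(a[150:310,230:480],(400,256))[:250]
o=np.zeros((600,800,3),np.uint8);o[:,:360]=x;o[:350,360:724]=y;o[350:,360:760]=z
cv2.imwrite("pics/c8.png",np.clip(o*1.2,0,255).astype(np.uint8)[:,:,::-1])
b0=cv2.imread("pics/top0.png")[:,:,::-1]
for n,(r,c) in dict(nut=(227,312),ring=(169,315),spanner=(225,171)).items():
    h=(9 if n!="spanner" else 36);print(n,np.abs(b[r-h:r+h,c-12:c+12].astype(int)-b0[r-h:r+h,c-12:c+12]).max(2).mean().round(1))
E
```

```text
time: 22.55
position: [0.4588, 0.0265, 0.1875]
tool_rot: [0.227, 3.133, -0.007]
ft_force: [0.2, 0.0, 0.1]
grip_width: 1.001
nut 86.1
ring 6.5
spanner 5.8
```

View pics/c8.png

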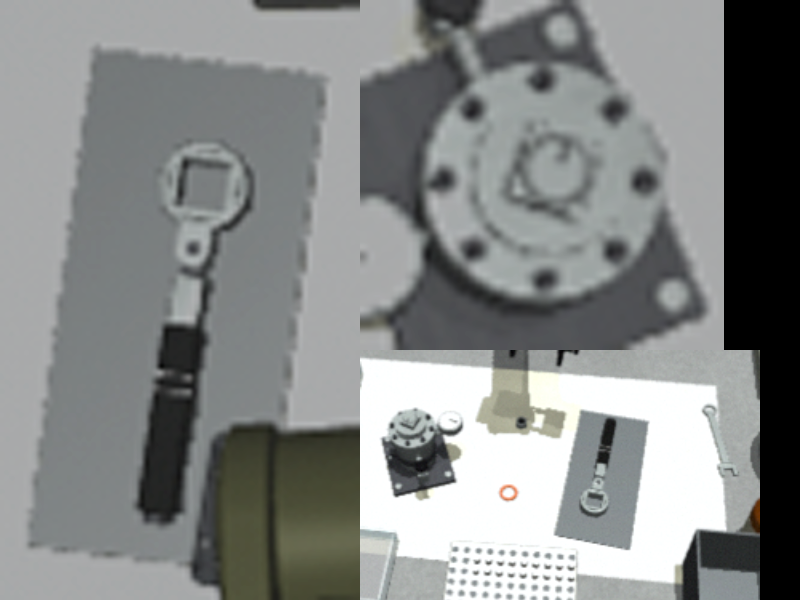

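```bash
python3 -c "
from h import *
print(ctrl.close_job(), ctrl.get_state()['time'])"
```

```text
the job is handed in; nothing more can be done
the job is handed in; nothing more can be done
```

The plug is tightened, and the wrench is lying straight on the mat within about 2 mm of where it started. I handed the job in at about 23 s.

- **Seating:** I lowered the ring until it rested on the shoulder, shown by the vertical force rising and the height no longer dropping.
- **Turning:** The ring head turned about 34° clockwise from where it was fitted, including the play, then stopped. The force held at about 10 N across the hold mark. From the tool pose, the handle broke over by about 0.17 rad (0.12 rad at the last picture during turning). That is past 0.10 and well short of 0.32. I then backed off and lifted the wrench straight up.
- **Final pictures:** The plug sits about 32° clockwise of its start. The seal ring and spanner areas are unchanged in the top view. The gripper is open, clear of everything.

**Checks that disagreed or are less certain:**
- **Spare nut:** The top-view comparison flagged its area because the arm or its shadow covered it. In the scene view it is where it was.
- **Dish:** I did not check it separately; the arm's path stayed well above it.
- **Break-over angle:** The 0.17 rad assumes the handle did not slip in the grip. A rough reading of the ring head's angle in the top view put it about 2° further clockwise than the tool-pose estimate. That would make the break-over slightly smaller, about 0.14 rad and still over 0.10.

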